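# Unpack the spice box into the tray

## Robot

A 6-joint arm with a two-finger parallel gripper is mounted at the origin on the work surface. World frame = base frame: x ahead of the robot, y to its left, z up, the work surface at z = 0. Lengths are in mm, angles in rad, forces in N, time in s.
With the tool pointing down it reaches from about 300 to 775 mm from the base axis. Payload 14.6 kg.
Tool frame: the origin (TCP) lies midway between the tips of the shut fingers; the grasp point (between the pads) lies 19 mm behind it; z points along the fingers, y is the line along which they close (so a half turn about z gives the same grasp; the last joint's range is limited). The gripper opens to 94 mm and grips with 3 to 60 N. Pads are 16 mm wide; open, the fingers measure 119 mm over their backs; the gripper's body (75 mm by 177 mm) begins 78 mm behind the grasp point.
Start: joints at [-1.246, 0.3, 1.521, -0, 1.321, -0.067], TCP at [210.011, -508.315, 205.446] pointing down, gripper open.
Joint ranges: [-3.03, 3.03], [-0.79, 2.21], [0.23, 2.52], [-1.04, 4.18], [0, 3.07], [-2.55, 2.55]. Speed limits (rad/s): [2.22, 2.22, 2.57, 3.14, 3.14, 3.14].

## Interface

Orientations are given as [roll, pitch, yaw] about the fixed x, y, z axes, in that order (R = Rz(yaw) Ry(pitch) Rx(roll)).
In Python, from cell import manip, camera gives the robot as it stands.
- The arm moves only by the tool move_arm, never from a script. Its arguments are lists of equal length, an entry for each row: "dp": the shift along the world's x, y, z in mm, a list of three; "rotation": the turn, a rotation vector about the world's x, y, z in rad, a list of three; "hand": the opening, from 0 (shut) to 1 (fully open). A call has 1 to 10 rows; each row shifts and turns the commanded pose from where the row before left it; what a row does not reach is not made up. A row lasts 1/8 s, in which the tool goes at most 62.5 mm and 10.7 degrees, less where a joint would pass 70% of its speed; a pose out of reach is approached as far as the arm can. A call with a gripper value outside its range is refused whole. The fingers move at their own pace and stop on an object; "newtons" is the grip in N (left out, the last holds). Time passes only in rows, so rows that do not move let the fingers close. It gives the time, the measured TCP pose, the force, the opening and the grip force at its end, in the units of the state.
- manip.read_state(): the state, without advancing time (a new reading comes with each control period).
- camera(name): name is "scene" or "top"; returns a dict with "image" (480x640x3 uint8, red, green, blue), "fx", "fy", "cx", "cy" (pixels), "R" (3x3) and "t" (3): a world point X has camera coordinates R X + t. Camera axes: x right, y down, z forward; pixel columns grow to the right and rows downward; lengths in mm; the calibration is good to about 2 mm. A picture is of the moment at which its call begins. There is no depth.
- manip.sign_off(): hands the job in; it is judged then, once.
The state is a dict: "clock": time; "joints": joint angles; "qd": joint speeds; "effort": joint torques, N m; "eef_pos": TCP position; "eef_rot": TCP orientation; "wrist_force": force on the tool from outside, world axes, zero at the start; "moment": the same for the moment, N m; "finger_gap": finger opening in mm; "finger_force": force on a finger pad.
Only numpy, scipy, OpenCV 4.12 (cv2) and the standard library are available. Lean on these libraries where they do the work, as an engineer would, in place of code of your own. Each camera call takes 0.05 s, during which the arm holds its last target. There are 200 camera calls.

## Task

Swing the latch lever on the end of the oak spice box down out of the way, draw the lid right out of its grooves and lay it flat on the worktop, pull side up. Stand every spice tin from the box upright on the floor of the white tray. Then slide the lid fully home again, swing the latch back upright across its end, and leave the other kitchen things where they are.

Things in the scene. Friction and masses are not known exactly. Their poses are not given: they have to be found in the camera images.
- latch (a joint): Latch lever on the outside of the box's mouth end: brass bar with black knob, turning about the box's x axis. 0 = upright, across the lid's end, so the lid cannot slide out; grows as it swings down to the box's +y side; 1.57 = level (lid passes above 1.33); stop at 1.62. Starts at 0 to 0.25, stays where left (1 N at the knob moves it).
- latch_knob (a point): Centre of the latch's black knob, a cylinder 14 mm thick, 28 mm long, lying along the box's x axis; the bar's outer face is 14 mm behind this point, the knob's free end 14 mm ahead (+x). It moves on a circle of 45 mm radius about latch_pivot: at joint value a it is 45 sin(a) mm to +y and 45 cos(a) mm above the pivot.
- latch_pivot (a point): Point on the latch's hinge axis beside the knob's middle: (145, 0, 24) mm from box_floor in the box's axes, fixed to the box.
- box_floor (a point): Oak spice box fixed to the worktop, 244 x 134 x 70 mm (x, y, z), 10 mm ends, 12 mm sides, inside 224 x 110 mm. The point is the centre of its inner floor, 8 mm above the worktop. +x is the way the lid slides out, over the low mouth end (50 mm high, outer face 122 mm from here); the other walls are 70 mm high.
- box_mouth (a point): Middle of the mouth end's top edge, level with the floor of the grooves: (122, 0, 42) mm from box_floor, 50 mm above the worktop. Grooves are 10.5 mm high for the 8 mm lid, with about 2 mm play to each side; the lips over them begin 30 mm inside the mouth, and for their first 20 mm slope from 16 down to 10.5 mm, to lead the lid in.
- lid_pull (a point): Sliding lid of darker oak (loose, 0.2 kg), 230 x 121 x 8 mm; its -x end tapers over 25 mm by 5 mm each side. The point is in its pull, a dark block across its middle, 14 (x) x 60 (y) mm, 30 mm high, and lies 26 mm above the lid's underside. Home, it is (4, 0, 68) mm from box_floor, axes as the box's. The lid leaves the mouth after 233 mm.
- tray_floor (a point): White enamel tray (loose, 0.9 kg), 168 x 212 mm (x, y), rim 19 mm high, walls 4 mm. The point is the centre of its floor's upper face, 4 mm above the worktop; inner space 160 x 204 mm.
- tin1_mid (a point): Round flat spice tin, 50 mm in diameter, 36 mm high, steel with a yellow lid; the point is its centre, half-way up, z along its axis. Two to four tins stand in a row along the box's x axis under the lid, on places 56 mm apart, in any order; the others are absent.
- tin2_mid (a point): The same with a red lid.
- tin3_mid (a point): The same with a green lid.
- tin4_mid (a point): The same with a brown lid.
- mug_mid (a point): Bystander: blue mug, 80 mm wide with a handle reaching about 75 mm from its axis, 85 mm high; its centre.
- mill_mid (a point): Bystander: dark wooden pepper mill, 56 mm wide, 148 mm high; its centre.
- oil_mid (a point): Bystander: green glass oil bottle, 64 mm wide, 200 mm high; its centre.
- bowl_mid (a point): Bystander: turquoise bowl, 130 mm wide, 50 mm high; its centre.
- salt_mid (a point): Bystander: round wooden salt cellar, 76 mm wide, 50 mm high; its centre.
- ramekin_mid (a point): Bystander: white ramekin, 72 mm wide, 40 mm high; its centre.

How it is judged:
By the outcome, as a careful person would: the job done as asked, in the order asked, and still so for the second after the job is handed in, with the robot touching nothing.
Of tin1, tin2, tin3, tin4 only 2 to 4 are there at a start; the rules pass over those that are not, and their reading is None.
At some moment in a run one of tray, lid may be knocked a few centimetres aside while the robot is not near it.
Once in a run the grip may slacken for a moment while it holds something.
It also fails if it takes over 210 s, if anything falls off the work surface, if the arm or the gripper's body presses on something with over 40 N, if the wrist force passes 120 N, or if a joint passes its speed limit or range.

## Working session

There is one attempt and no reset: what is moved stays moved. The work goes in short steps, Python scripts to look and compute and a tool call to move; the robot and the scene stay as the last step left them, time stands still between calls to the robot, and variables do not carry over. Pictures are saved under pics/ and viewed, at most 14 in all, crops included, and the job is handed in when it is done.

Besides the shell and the picture viewer there is one more tool, called after "Request:" as name(argument=value, ...) on one line, values as JSON. move_arm: Moves the arm, as the interface text tells. Its arguments: {"type":"object","properties":{"dp":{"type":"array","items":{"type":"array","items":{"type":"number"}}},"rotation":{"type":"array","items":{"type":"array","items":{"type":"number"}}},"hand":{"type":"array","items":{"type":"number"}},"newtons":{"type":"number"}},"required":["dp","rotation","hand"]}

```bash
mkdir -p pics; ls; python3 - <<'E'
from cell import manip,camera
import cv2,numpy as np
print(manip.read_state())
for n in("scene","top"):
    c=camera(n); cv2.imwrite(f"pics/{n}0.png",c["image"][:,:,::-1]); print(n,c["fx"],c["fy"],c["cx"],c["cy"],np.round(c["R"],3).tolist(),np.round(c["t"],1))
E
```

```text
pics
{'clock': 0.0, 'joints': array([-1.24563848e+00,  3.00464560e-01,  1.52158170e+00,  5.07156885e-05,
        1.32071123e+00, -6.66270194e-02]), 'qd': array([-0.00010098,  0.00075427,  0.00040033,  0.00020036,  0.00045796,
        0.00028548]), 'effort': array([ 3.46204279e-04, -5.31800687e+01, -3.52739918e+01,  7.08630262e-02,
        2.44083098e-02, -9.97927509e-05]), 'eef_pos': array([ 209.92213366, -508.07553138,  204.88965918]), 'eef_rot': array([-3.14043367e+00, -1.26566875e-04,  3.91772217e-01]), 'wrist_force': array([-0.18611799,  0.53065337, -0.31771053]), 'moment': array([-0.03616808,  0.03340403,  0.00579998]), 'finger_force': 0.0, 'finger_gap': 93.75952529711937}
scene 473.7824031534433 473.7824031534433 325.36706634562705 238.00453637020715 [[-0.789, 0.614, -0.018], [0.439, 0.543, -0.715], [-0.429, -0.572, -0.699]] [ 466.3 -188.8 1390.1]
top 606.4625227975773 606.4625227975773 312.66126029354393 245.52429107113497 [[0.006, -1.0, -0.006], [-0.998, -0.006, -0.061], [0.061, 0.006, -0.998]] [  -6.1  586.6 1404.4]
```

View pics/scene0.png

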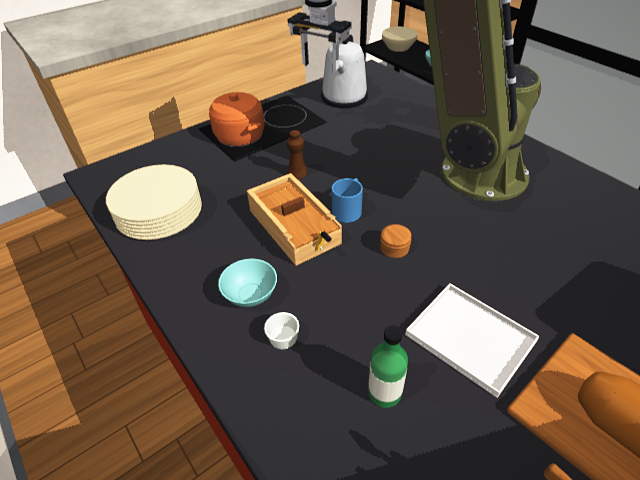

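View pics/top0.png

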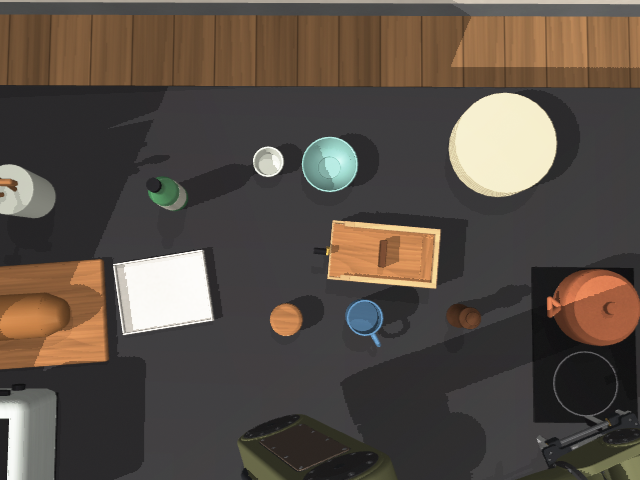

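The scene view shows the oak box at about (295,218), latch at (322,240), and the tray at (472,338). In the top view the box spans cols 328–440 and rows 222–288, with its mouth to the left (world +y), the knob at (320,250) and the tray at (163,291).

```bash
cat > h.py <<'E'
import cv2,numpy as np
from cell import manip,camera
def ray(c,u,v):
    R,t=np.array(c["R"]),np.array(c["t"])
    return -R.T@t, R.T@np.array([(u-c["cx"])/c["fx"],(v-c["cy"])/c["fy"],1])
def cast(c,u,v,z):
    o,d=ray(c,u,v); return o+d*(z-o[2])/d[2]
def proj(c,X):
    p=np.array(c["R"])@np.array(X,float)+np.array(c["t"]); return c["fx"]*p[0]/p[2]+c["cx"],c["fy"]*p[1]/p[2]+c["cy"]
def crop(c,u0,v0,w,h,s,name):
    cv2.imwrite("pics/"+name,cv2.resize(c["image"][v0:v0+h,u0:u0+w,::-1],None,fx=s,fy=s,interpolation=cv2.INTER_CUBIC))
def hsv(c): return cv2.cvtColor(c["image"],cv2.COLOR_RGB2HSV)
def blobs(m,amin=100):
    cs,_=cv2.findContours(m.astype(np.uint8)*255,cv2.RETR_EXTERNAL,cv2.CHAIN_APPROX_NONE)
    return sorted([x for x in cs if cv2.contourArea(x)>amin],key=cv2.contourArea,reverse=True)
E
python3 - <<'E'
from h import *
t=camera("top"); s=camera("scene")
crop(t,300,205,160,100,5,"boxtop.png")
a=cv2.resize(s["image"][165:275,235:355,::-1],None,fx=5,fy=5,interpolation=cv2.INTER_CUBIC); cv2.imwrite("pics/boxsc.png",a)
H=hsv(t); w=(H[...,1]<40)&(H[...,2]>150); w[:,:100]=0;w[:,230:]=0;w[:230]=0;w[350:]=0
b=blobs(w)[0]; r=cv2.boxPoints(cv2.minAreaRect(b)); print(r)
P=np.array([cast(t,*q,19) for q in r]); print(P.round(1), np.linalg.norm(np.diff(P,axis=0),axis=1),P.mean(0))
for n,u,v,z in(("mug",364,316,85),("salt",286,320,50),("ram",268,161,40),("bowl",330,163,50)): print(n,cast(t,u,v,z).round())
E
```

```text
[[111.011185 263.86917 ]
 [202.21907  249.15822 ]
 [213.64403  319.9929  ]
 [122.43614  334.70386 ]]
[[540.7 469.9  19. ]
 [576.5 256.4  19. ]
 [411.5 226.9  19. ]
 [376.  438.8  19. ]] [216.39504257 167.6262676  214.83066783] [476.18152462 348.01103795  19.        ]
mug [ 427. -118.   85.]
salt [414.  57.  50.]
ram [782. 103.  40.]
bowl [776. -42.  50.]
```

View pics/boxtop.png

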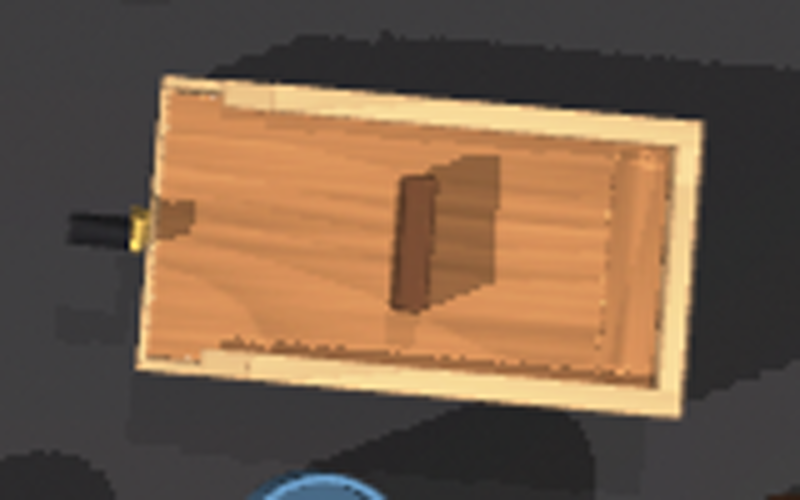

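View pics/boxsc.png

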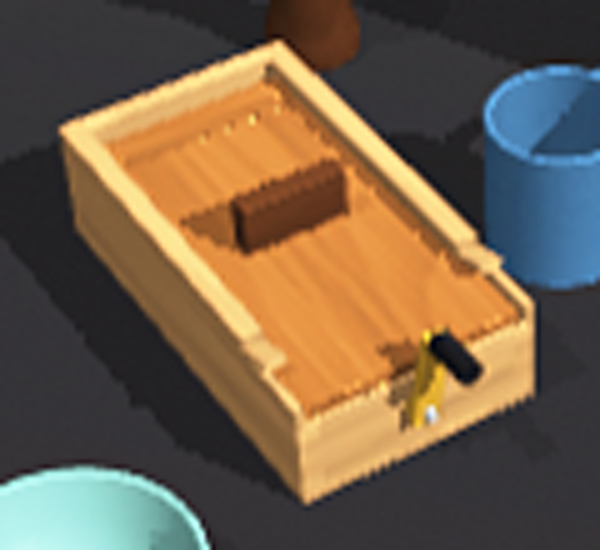

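Top crop: the rear rim corners are at (705,121) and (683,417), the pull centre at (414,243), and the knob runs from (68,230) to (130,230). The scene crop shows the knob's free end at (468,362) and the latch near upright, leaning slightly.

```bash
python3 - <<'E'
from h import *
t=camera("top"); s=camera("scene")
f=lambda x,y,z: cast(t,300+(x+.5)/5-.5,205+(y+.5)/5-.5,z)
A,B=f(705,121,70),f(683,417,70); C,D=f(163,76,70),f(136,370,70)
print(A,B,np.linalg.norm(A-B)); print(C,D,np.linalg.norm(A-C),np.linalg.norm(B-D), np.linalg.norm(C-D))
ax=(C-A)+(D-B); yaw=np.arctan2(ax[1],ax[0]); cr=A-B; print("yaw",yaw,np.arctan2(cr[1],cr[0])+0, )
e=np.array([np.cos(yaw),np.sin(yaw),0]); n=np.array([-e[1],e[0],0])
c1=(A+B)/2+122*e; c2=(A+B+C+D)/4; P=f(414,243,88); c3=P-4*e
print("centres",c1,c2,c3)
c=c1; c[2]=8
K=f(99,230,76); d=K-c; print("knob top-view",K,"box coords",d@e,d@n)
# scene view knob free end centre and pull top
g=lambda x,y,z: cast(s,235+(x+.5)/5-.5,165+(y+.5)/5-.5,z)
K2=g(457,358,77); print("knob scene",K2,(K2-c)@e,(K2-c)@n)
P2=g(290,190,88);print("pull scene",P2,P)
E
```

```text
[ 622.99373342 -291.82114278   70.        ] [ 489.42531503 -281.05297726   70.        ] 134.0017752823005
[642.05330181 -46.74458951  70.        ] [508.9957639  -35.15393401  70.        ] 245.81656597929597 246.67659383118078 133.561415424559
yaw 1.4922779676622688 -0.08044511712904426
centres [ 565.77892419 -164.81293995   70.        ] [ 565.86702854 -163.69316089   70.        ] [ 565.79180081 -162.3332598    88.        ]
knob top-view [571.70906826 -18.11341913  76.        ] box coords 146.71268897723894 5.594900286979939
knob scene [571.15490413 -20.81751132  77.        ] 143.97346068764074 5.9352542675652575
pull scene [ 568.79031936 -158.26992254   88.        ] [ 566.10555163 -158.34558373   88.        ]
```

Request:
move_arm(dp=[[36, 49, 0], [36, 49, 0], [36, 49, 0], [36, 49, 0], [36, 49, 0], [36, 49, 0], [36, 49, 0], [36, 49, 0], [36, 49, -10], [36, 49, -10]], rotation=[[0, 0, 0.11], [0, 0, 0.11], [0, 0, 0.11], [0, 0, 0.11], [0, 0, 0.11], [0, 0, 0.11], [0, 0, 0.11], [0, 0, 0.11], [0, 0, 0.11], [0, 0, 0.11]], hand=[0.6, 0.5, 0.5, 0.5, 0.5, 0.5, 0.5, 0.5, 0.5, 0.5], newtons=4)

```text
clock: 1.55
eef_pos: [571.0, -16.5, 185.3]
eef_rot: [3.141, 0.0, 1.495]
wrist_force: [1.1, -1.3, -0.7]
finger_gap: 47.0
finger_force: 0.0
```

Request:
move_arm(dp=[[0, 0, 0], [0, 0, 0]], rotation=[[0, 0, 0], [0, 0, 0]], hand=[0.5, 0.5])

```text
clock: 1.8
eef_pos: [569.8, -18.6, 185.3]
eef_rot: [-3.141, 0.0, 1.491]
wrist_force: [-0.1, 0.4, 0.9]
finger_gap: 46.9
finger_force: 0.0
```

Request:
move_arm(dp=[[2, 2.5, -40], [0, 0, -45], [0, 0, -43], [0, 0, 0], [0, 0, 0], [0, 0, 0], [0, 0, 0], [0, 0, 0]], rotation=[[0, 0, 0], [0, 0, 0], [0, 0, 0], [0, 0, 0], [0, 0, 0], [0, 0, 0], [0, 0, 0], [0, 0, 0]], hand=[0.4, 0.4, 0.3, 0.3, 0.1, 0.1, 0.1, 0.1], newtons=4)

```text
clock: 2.8
eef_pos: [573.0, -16.1, 59.4]
eef_rot: [3.138, 0.0, 1.492]
wrist_force: [-1.2, -1.3, 6.2]
finger_gap: 14.0
finger_force: 4.0
```

Request:
move_arm(dp=[[-7.9, 0.6, -1.6], [-7.6, 0.6, -2.9], [-6.9, 0.5, -4.2], [-6, 0.5, -5.4], [-5, 0.4, -6.4], [-3.7, 0.3, -7.2], [-2.4, 0.2, -7.7], [-1, 0.1, -8.9], [0, 0, 0], [0, 0, 0]], rotation=[[0, 0, 0], [0, 0, 0], [0, 0, 0], [0, 0, 0], [0, 0, 0], [0, 0, 0], [0, 0, 0], [0, 0, 0], [0, 0, 0], [0, 0, 0]], hand=[0.1, 0.1, 0.1, 0.1, 0.1, 0.1, 0.1, 0.1, 0.1, 0.1], newtons=4)

```text
clock: 4.05
eef_pos: [532.3, -12.8, 13.0]
eef_rot: [3.14, 0.0, 1.492]
wrist_force: [8.8, 0.0, -1.1]
finger_gap: 16.6
finger_force: 4.0
```

```bash
python3 - <<'E'
from h import *
s=camera("scene"); t=camera("top")
a=np.hstack([cv2.resize(c["image"][v:v+110,u:u+130,::-1],None,fx=3,fy=3) for c,u,v in((s,260,165),(t,250,205))]);cv2.imwrite("pics/l1.png",a)
E
```

```text
(no output)
```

View pics/l1.png

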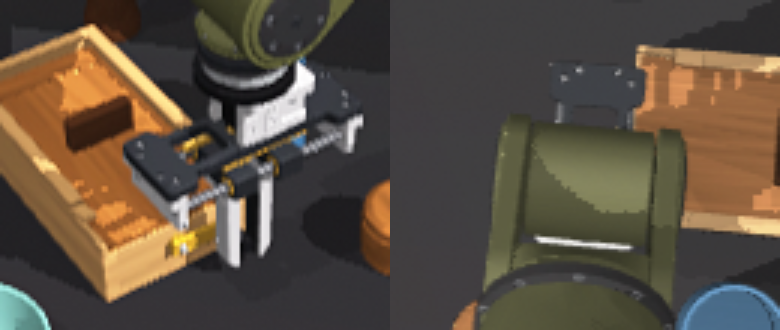

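The latch bar is level at (190,240) in the left crop, clear of the lid end. Next is the lid.

Request:
move_arm(dp=[[0, 0, 0], [0, 0, 0], [0, 0, 50], [0, 0, 50], [3, -22, 40], [6, -25, 10], [6, -25, 0], [6, -25, 0], [6, -25, 0], [7, -24, 0]], rotation=[[0, 0, 0], [0, 0, 0], [0, 0, 0], [0, 0, -0.17], [0, 0, -0.18], [0, 0, -0.18], [0, 0, -0.18], [0, 0, -0.18], [0, 0, -0.18], [0, 0, -0.18]], hand=[0.5, 0.5, 0.5, 0.5, 0.5, 0.5, 0.5, 0.5, 0.5, 0.5])

```text
clock: 5.4
eef_pos: [565.3, -159.4, 162.7]
eef_rot: [-3.141, 0.001, 0.236]
wrist_force: [-0.2, 0.9, 0.3]
finger_gap: 46.9
finger_force: 0.0
```

Request:
move_arm(dp=[[0, 0, 0], [0, 0, 0], [0, 0, -20], [0, 0, 0], [0, 0, 0]], rotation=[[0, 0, -0.16], [0, 0, -0.16], [0, 0, 0], [0, 0, 0], [0, 0, 0]], hand=[0.5, 0.5, 0.5, 0.5, 0.5])

```text
clock: 6.02
eef_pos: [565.6, -158.6, 143.6]
eef_rot: [3.142, -0.0, -0.078]
wrist_force: [0.6, 0.4, 0.0]
finger_gap: 46.9
finger_force: 0.0
```

```bash
python3 - <<'E'
from h import *
s=camera("scene"); 
crop(s,235,150,140,110,5,"l2.png")
for p in ((566,-159,88),(566,-159,62),(567,-147,133)): print(proj(s,p))
E
```

```text
(np.float64(293.351017979021), np.float64(201.99511279689003))
(np.float64(294.02577357103144), np.float64(209.9165641466135))
(np.float64(294.65898526361224), np.float64(190.26662890815845))
```

View pics/l2.png

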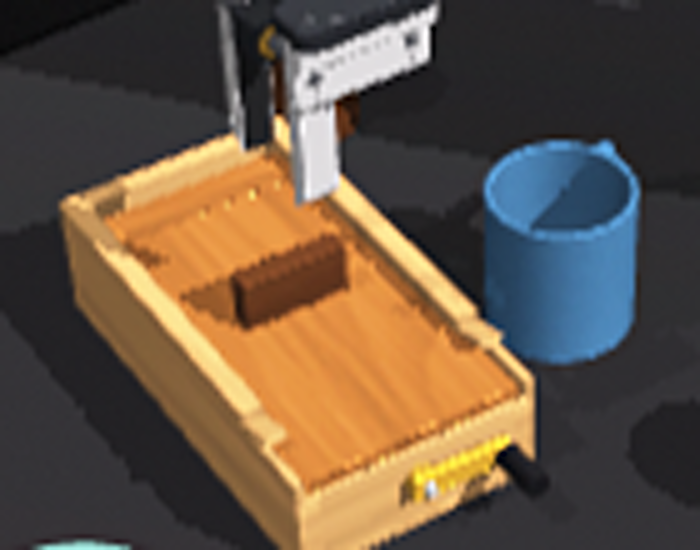

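The latch is down, with the knob at (525,470), and the fingers are above the pull.

Request:
move_arm(dp=[[0.5, -0.5, -40], [0, 0, -40], [0, 0, 0], [0, 0, 0], [0, 0, 0], [0, 0, 0], [0, 0, 0]], rotation=[[0, 0, 0], [0, 0, 0], [0, 0, 0], [0, 0, 0], [0, 0, 0], [0, 0, 0], [0, 0, 0]], hand=[0.5, 0.4, 0.3, 0.1, 0.1, 0.1, 0.1], newtons=25)

```text
clock: 6.95
eef_pos: [566.6, -159.4, 64.6]
eef_rot: [3.141, -0.002, -0.078]
wrist_force: [-2.0, -1.0, 6.9]
finger_gap: 13.7
finger_force: 25.0
```

Request:
move_arm(dp=[[0.4, 5, 0], [0.8, 10, 0], [1.2, 15, 0], [1.2, 15, 0]], rotation=[[0, 0, 0], [0, 0, 0], [0, 0, 0], [0, 0, 0]], hand=[0.1, 0.1, 0.1, 0.1])

```text
clock: 7.45
eef_pos: [570.3, -114.6, 64.6]
eef_rot: [3.14, -0.003, -0.079]
wrist_force: [-0.3, -5.1, 5.6]
finger_gap: 13.7
finger_force: 25.0
```

Request:
move_arm(dp=[[2, 25, 0], [2, 25, 0], [2, 25, 0], [2, 25, 0], [2, 25, 0], [2, 25, 0], [2, 25, 0], [2, 25, 0], [0, 0, 0]], rotation=[[0, 0, 0], [0, 0, 0], [0, 0, 0], [0, 0, 0], [0, 0, 0], [0, 0, 0], [0, 0, 0], [0, 0, 0], [0, 0, 0]], hand=[0.1, 0.1, 0.1, 0.1, 0.1, 0.1, 0.1, 0.1, 0.1])

```text
clock: 8.57
eef_pos: [585.5, 87.2, 63.3]
eef_rot: [-3.141, -0.0, -0.076]
wrist_force: [-0.3, 0.4, -1.0]
finger_gap: 13.7
finger_force: 25.0
```

Request:
move_arm(dp=[[1, 8, 3], [1, 8, 12], [3, 10, 12], [15, 10, 0], [15, 5, 0], [15, 4, 0], [20, 0, 0], [0, 0, 0], [0, 0, 0]], rotation=[[0, 0, 0], [0, 0, 0], [0, 0, 0], [0, 0, 0], [0, 0, 0], [0, 0, 0], [0, 0, 0], [0, 0, 0], [0, 0, 0]], hand=[0.1, 0.1, 0.1, 0.1, 0.1, 0.1, 0.1, 0.1, 0.1])

```text
clock: 9.7
eef_pos: [655.2, 131.0, 90.4]
eef_rot: [3.142, 0.0, -0.078]
wrist_force: [0.5, -0.0, -2.5]
finger_gap: 13.7
finger_force: 25.0
```

```bash
python3 - <<'E'
from h import *
s=camera("scene"); t=camera("top")
a=np.hstack([cv2.resize(c["image"][v:v+200,u:u+200,::-1],None,fx=2,fy=2) for c,u,v in((s,235,150),(t,150,130))]);cv2.imwrite("pics/l3.png",a)
E
```

```text
(no output)
```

View pics/l3.png

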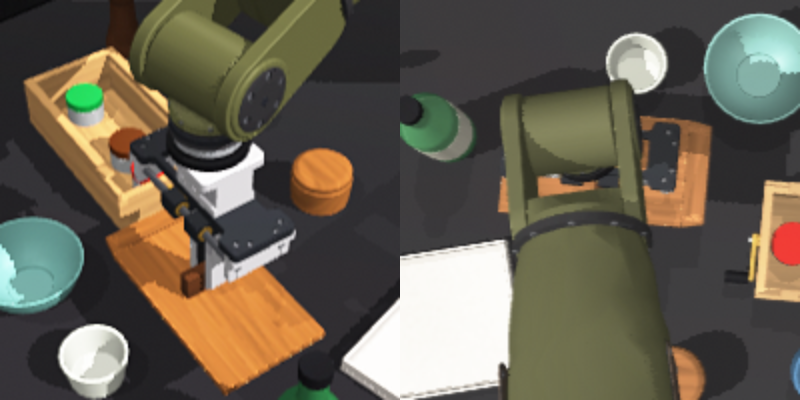

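The lid is out. Three tins can be seen: green, brown and red. Ramekin, bowl and tray are all clear of the lid, so I'm lowering it.

Request:
move_arm(dp=[[0, 0, -30], [0, 0, -30], [0, 0, -10], [0, 0, -4], [0, 0, -2], [0, 0, 0]], rotation=[[0, 0, 0], [0, 0, 0], [0, 0, 0], [0, 0, 0], [0, 0, 0], [0, 0, 0]], hand=[0.1, 0.1, 0.1, 0.1, 0.1, 0.1])

```text
clock: 10.55
eef_pos: [656.0, 131.0, 15.0]
eef_rot: [-3.141, -0.001, -0.078]
wrist_force: [-0.1, -0.5, -1.9]
finger_gap: 13.5
finger_force: 25.0
```

Request:
move_arm(dp=[[0, 0, -1], [0, 0, -1], [0, 0, 0]], rotation=[[0, 0, 0], [0, 0, 0], [0, 0, 0]], hand=[0.1, 0.1, 0.1])

```text
clock: 10.92
eef_pos: [656.1, 131.0, 14.7]
eef_rot: [-3.141, -0.001, -0.078]
wrist_force: [-9.6, -1.4, 15.6]
finger_gap: 13.8
finger_force: 25.0
```

Request:
move_arm(dp=[[0, 0, 0], [0, 0, 0], [0, 0, 0], [0, 0, 50], [0, 0, 60], [0, 0, 50], [0, 0, 0], [0, 0, 0], [0, 0, 0]], rotation=[[0, 0, 0], [0, 0, 0], [0, 0, 0], [0, 0, 0], [0, 0, 0.17], [0, 0, 0.17], [0, 0, 0.17], [0, 0, 0.17], [0, 0, 0.17]], hand=[0.2, 0.5, 0.5, 0.6, 0.7, 0.7, 0.7, 0.7, 0.7])

```text
clock: 12.05
eef_pos: [655.6, 130.9, 172.1]
eef_rot: [-3.142, 0.0, 0.777]
wrist_force: [0.9, -0.3, -0.6]
finger_gap: 66.2
finger_force: 0.0
```

```bash
python3 - <<'E'
from h import *
t=camera("top"); H=hsv(t); crop(t,230,120,220,180,3,"tins.png")
m=np.zeros(H.shape[:2],bool); m[225:287,325:442]=1
for n,lo,hi,smin in(("yel",22,35,150),("red",0,6,180),("green",45,75,120),("brown",3,14,120)):
    k=m&(H[...,0]>=lo)&(H[...,0]<=hi)&(H[...,1]>=smin)
    if n=="red": k=m&((H[...,0]<=4)|(H[...,0]>=176))&(H[...,1]>=180)
    for b in blobs(k,80)[:3]:
        (u,v),r=cv2.minEnclosingCircle(b); P=cast(t,u,v,44); d=P-[565.8,-164,44]
        print(n,u,v,r,P.round(1),"box",(d@[.0784,.9969,0]).round(1),(d@[-.9969,.0784,0]).round(1))
E
```

```text
red 346.01800537109375 251.40541076660156 10.643503189086914 [571.9 -79.5  44. ] box 84.7 0.5
green 418.0833435058594 257.0 10.693092346191406 [ 560.  -245.1   44. ] box -81.3 -0.6
brown 370.2900695800781 253.49618530273438 10.870357513427734 [ 567.4 -135.3   44. ] box 28.7 0.6
```

View pics/tins.png

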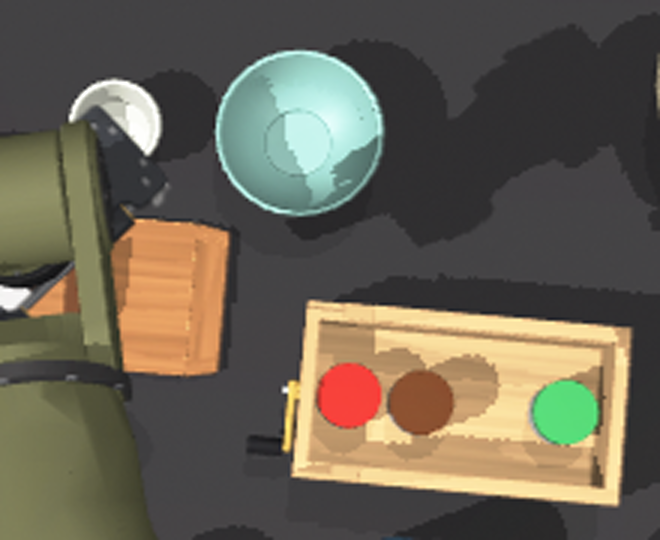

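Three tins, at box x = +84 (red), +28 (brown) and −84 (green); yellow is absent.

Request:
move_arm(dp=[[-16.8, -42.2, -8], [-16.8, -42.2, -8], [-16.8, -42.2, -8], [-16.8, -42.2, -8], [-16.8, -42.2, -8], [0, 0, 0], [0, 0, 0]], rotation=[[0, 0, 0.179], [0, 0, 0.179], [0, 0, 0.179], [0, 0, 0.178], [0, 0, 0], [0, 0, 0], [0, 0, 0]], hand=[0.7, 0.7, 0.7, 0.7, 0.7, 0.7, 0.7])

```text
clock: 12.98
eef_pos: [571.9, -79.8, 132.4]
eef_rot: [3.141, -0.0, 1.485]
wrist_force: [0.8, -0.2, 0.3]
finger_gap: 65.9
finger_force: 0.0
```

Request:
move_arm(dp=[[0, 0, -40], [0, 0, -40], [0, 0, -36], [0, 0, 0], [0, 0, 0], [0, 0, 0], [0, 0, 0]], rotation=[[0, 0, 0], [0, 0, 0], [0, 0, 0], [0, 0, 0], [0, 0, 0], [0, 0, 0], [0, 0, 0]], hand=[0.7, 0.7, 0.7, 0.5, 0.5, 0.5, 0.5], newtons=25)

```text
clock: 13.85
eef_pos: [572.4, -80.1, 17.6]
eef_rot: [3.139, 0.0, 1.487]
wrist_force: [-1.1, 1.4, 6.9]
finger_gap: 49.3
finger_force: 25.0
```

Request:
move_arm(dp=[[0, 0, 30], [0, 0, 40], [0, 0, 40], [0, 0, 0]], rotation=[[0, 0, 0], [0, 0, 0], [0, 0, 0], [0, 0, 0]], hand=[0.5, 0.5, 0.5, 0.5])

```text
clock: 14.35
eef_pos: [573.0, -80.4, 129.7]
eef_rot: [3.136, 0.001, 1.487]
wrist_force: [-0.7, -0.4, -1.4]
finger_gap: 49.6
finger_force: 25.0
```

Request:
move_arm(dp=[[-11.9, 54.1, 0], [-11.9, 54.1, 0], [-11.9, 54.1, 0], [-11.9, 54.1, 0], [-11.9, 54.1, 0], [-11.9, 54.1, 0], [-11.9, 54.1, 0], [-11.9, 54.1, 0], [-11.9, 54.1, 0], [0, 0, 0]], rotation=[[0, 0, 0], [0, 0, 0], [0, 0, 0], [0, 0, 0], [0, 0, 0], [0, 0, 0], [0, 0, 0], [0, 0, 0], [0, 0, 0], [0, 0, 0]], hand=[0.5, 0.5, 0.5, 0.5, 0.5, 0.5, 0.5, 0.5, 0.5, 0.5])

```text
clock: 15.6
eef_pos: [462.8, 409.4, 124.8]
eef_rot: [-3.14, 0.001, 1.491]
wrist_force: [-0.7, -0.4, -0.6]
finger_gap: 49.6
finger_force: 25.0
```

```bash
python3 - <<'E'
from h import *
s=camera("scene"); t=camera("top"); print(manip.read_state()["eef_pos"])
cv2.imwrite("pics/c1.png",np.hstack([s["image"][200:440,320:640,::-1],t["image"][200:440,50:370,::-1]]))
print(proj(s,(466,407,120)),proj(s,(466,407,4)))
E
```

```text
[464.07355961 406.5207793  125.13137897]
(np.float64(513.2895112757877), np.float64(320.10929144243454)) (np.float64(498.38015644574284), np.float64(354.3273463825343))
```

View pics/c1.png

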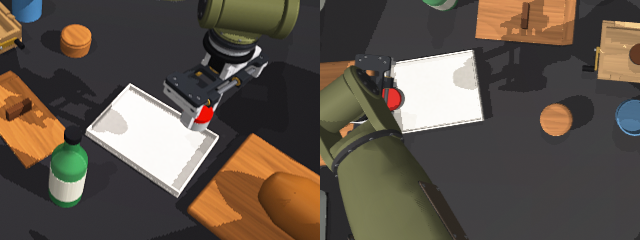

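The red tin is held above the tray, and the tray and lid have not moved. Lowering.

Request:
move_arm(dp=[[1, 0, -40], [0, 0, -40], [0, 0, -20], [0, 0, -7], [0, 0, -2.5], [0, 0, -1.5], [0, 0, 0]], rotation=[[0, 0, 0], [0, 0, 0], [0, 0, 0], [0, 0, 0], [0, 0, 0], [0, 0, 0], [0, 0, 0]], hand=[0.5, 0.5, 0.5, 0.5, 0.5, 0.5, 0.5])

```text
clock: 16.58
eef_pos: [465.8, 407.0, 15.9]
eef_rot: [3.141, -0.001, 1.487]
wrist_force: [-0.4, -0.4, -1.1]
finger_gap: 49.9
finger_force: 25.0
```

Request:
move_arm(dp=[[0, 0, -1], [0, 0, -1], [0, 0, 0]], rotation=[[0, 0, 0], [0, 0, 0], [0, 0, 0]], hand=[0.5, 0.5, 0.5])

```text
clock: 16.95
eef_pos: [465.6, 406.9, 13.6]
eef_rot: [3.141, -0.0, 1.487]
wrist_force: [-2.3, -1.7, 4.7]
finger_gap: 49.7
finger_force: 25.0
```

Request:
move_arm(dp=[[0, 0, 0], [0, 0, 0], [0, 0, 40], [0, 0, 40], [0, -20, 36], [10, -50, 0], [10, -52, 0], [10, -52, 0], [10, -52, 0], [10, -52, 0]], rotation=[[0, 0, 0], [0, 0, 0], [0, 0, 0], [0, 0, 0], [0, 0, 0], [0, 0, 0], [0, 0, 0], [0, 0, 0], [0, 0, 0], [0, 0, 0]], hand=[0.7, 0.7, 0.7, 0.7, 0.7, 0.7, 0.7, 0.7, 0.7, 0.7])

```text
clock: 18.2
eef_pos: [515.6, 127.1, 129.2]
eef_rot: [3.141, -0.0, 1.487]
wrist_force: [0.4, 0.7, -0.0]
finger_gap: 65.7
finger_force: 0.0
```

Request:
move_arm(dp=[[10, -52, 0], [10, -53, 0], [10, -53, 0], [10, -54, 0], [12, -53, 0], [0, 0, 0], [0, 0, 0]], rotation=[[0, 0, 0], [0, 0, 0], [0, 0, 0], [0, 0, 0], [0, 0, 0], [0, 0, 0], [0, 0, 0]], hand=[0.7, 0.7, 0.7, 0.7, 0.7, 0.7, 0.7])

```text
clock: 19.08
eef_pos: [567.3, -135.9, 128.9]
eef_rot: [-3.141, -0.0, 1.487]
wrist_force: [0.5, 0.2, 0.0]
finger_gap: 66.1
finger_force: 0.0
```

Request:
move_arm(dp=[[0.5, 0, -40], [0, 0, -40], [0, 0, -32], [0, 0, 0], [0, 0, 0], [0, 0, 0], [0, 0, 0]], rotation=[[0, 0, 0], [0, 0, 0], [0, 0, 0], [0, 0, 0], [0, 0, 0], [0, 0, 0], [0, 0, 0]], hand=[0.7, 0.7, 0.7, 0.5, 0.5, 0.5, 0.5], newtons=25)

```text
clock: 19.95
eef_pos: [568.6, -136.2, 18.5]
eef_rot: [3.14, 0.0, 1.487]
wrist_force: [-0.6, 1.6, 7.5]
finger_gap: 49.8
finger_force: 25.0
```

Request:
move_arm(dp=[[0, 0, 30], [0, 0, 40], [0, 0, 40], [0, 0, 0]], rotation=[[0, 0, 0], [0, 0, 0], [0, 0, 0], [0, 0, 0]], hand=[0.5, 0.5, 0.5, 0.5])

```text
clock: 20.45
eef_pos: [569.4, -136.6, 130.7]
eef_rot: [3.136, 0.001, 1.487]
wrist_force: [0.1, 0.7, -0.1]
finger_gap: 49.8
finger_force: 25.0
```

```bash
cat > tray.py <<'E'
from h import *
t=camera("top"); H=hsv(t); w=(H[...,1]<40)&(H[...,2]>150); w[:,:60]=0;w[:,260:]=0;w[:215]=0;w[365:]=0
b=cv2.convexHull(np.vstack(blobs(w,300)[:2])) if len(blobs(w,300))>1 else blobs(w)[0]
r=cv2.boxPoints(cv2.minAreaRect(b)); P=np.array([cast(t,*q,19) for q in r])
print("tray",P.mean(0).round(1),P.round(0)[:,:2].tolist())
for n,k in(("red",((H[...,0]<=4)|(H[...,0]>=176))&(H[...,1]>=180)),("green",(H[...,0]>45)&(H[...,0]<75)&(H[...,1]>120)),("brown",(H[...,0]>3)&(H[...,0]<14)&(H[...,1]>120)&(H[...,2]<140))):
    k=k.copy(); k[:,:105]=0;k[:,220:]=0;k[:240]=0;k[345:]=0
    for q in blobs(k,80):
        (u,v),R=cv2.minEnclosingCircle(q); print(n,round(R,1),cast(t,u,v,40).round(1))
# lid pull (dark brown) in area between
k=(H[...,0]>3)&(H[...,0]<14)&(H[...,1]>100)&(H[...,2]<130); k[:,:215]=0;k[:,330:]=0;k[:170]=0;k[260:]=0
for q in blobs(k,40): 
    (u,v),wh,an=cv2.minAreaRect(q); print("pull?",u,v,wh,cast(t,u,v,38).round(1))
E
python3 tray.py
```

```text
tray [476.2 348.   19. ] [[541.0, 470.0], [576.0, 256.0], [411.0, 227.0], [376.0, 439.0]]
red 10.6 [465.  405.4  40. ]
pull? 255.22544860839844 215.52052307128906 (6.880716323852539, 25.44054412841797) [654.4 131.1  38. ]
```

Request:
move_arm(dp=[[-10.3, 53.8, 0], [-10.3, 53.8, 0], [-10.3, 53.8, 0], [-10.3, 53.8, 0], [-10.3, 53.8, 0], [-10.3, 53.8, 0], [-10.3, 53.8, 0], [-10.3, 53.8, 0], [-10.3, 53.8, 0], [0, 0, -20]], rotation=[[0, 0, 0], [0, 0, 0], [0, 0, 0], [0, 0, 0], [0, 0, 0], [0, 0, 0], [0, 0, 0], [0, 0, 0], [0, 0, 0], [0, 0, 0]], hand=[0.5, 0.5, 0.5, 0.5, 0.5, 0.5, 0.5, 0.5, 0.5, 0.5])

```text
clock: 21.75
eef_pos: [474.2, 351.1, 106.4]
eef_rot: [3.141, -0.001, 1.491]
wrist_force: [0.7, -0.4, -1.4]
finger_gap: 49.5
finger_force: 25.0
```

Request:
move_arm(dp=[[0, 0, 0], [0, 0, -40], [0, 0, -30], [0, 0, -15], [0, 0, 0]], rotation=[[0, 0, 0], [0, 0, 0], [0, 0, 0], [0, 0, 0], [0, 0, 0]], hand=[0.5, 0.5, 0.5, 0.5, 0.5])

```text
clock: 22.38
eef_pos: [475.3, 347.5, 21.9]
eef_rot: [-3.141, 0.001, 1.486]
wrist_force: [-0.7, 0.8, -0.6]
finger_gap: 49.6
finger_force: 25.0
```

Contact is expected near 14.

Request:
move_arm(dp=[[0, 0, -5], [0, 0, -1.5], [0, 0, -1], [0, 0, 0]], rotation=[[0, 0, 0], [0, 0, 0], [0, 0, 0], [0, 0, 0]], hand=[0.5, 0.5, 0.5, 0.5])

```text
clock: 22.88
eef_pos: [475.4, 348.0, 14.9]
eef_rot: [3.141, -0.0, 1.487]
wrist_force: [0.1, -0.0, -0.5]
finger_gap: 49.6
finger_force: 25.0
```

Request:
move_arm(dp=[[0, 0, -1], [0, 0, -0.7], [0, 0, 0]], rotation=[[0, 0, 0], [0, 0, 0], [0, 0, 0]], hand=[0.5, 0.5, 0.5])

```text
clock: 23.25
eef_pos: [475.4, 348.1, 14.5]
eef_rot: [3.141, -0.0, 1.487]
wrist_force: [-7.7, -5.5, 15.0]
finger_gap: 49.5
finger_force: 25.0
```

Request:
move_arm(dp=[[0, 0, 0], [0, 0, 0], [0, 0, 40], [0, 0, 40], [0, -20, 36], [8, -50, 0], [8, -52, 0], [8, -52, 0], [8, -52, 0], [8, -52, 0]], rotation=[[0, 0, 0], [0, 0, 0], [0, 0, 0], [0, 0, 0], [0, 0, 0], [0, 0, 0], [0, 0, 0], [0, 0, 0], [0, 0, 0], [0, 0, 0]], hand=[0.7, 0.7, 0.7, 0.7, 0.7, 0.7, 0.7, 0.7, 0.7, 0.7])

```text
clock: 24.5
eef_pos: [515.4, 68.3, 129.0]
eef_rot: [3.141, -0.0, 1.487]
wrist_force: [0.8, -0.1, 0.0]
finger_gap: 65.6
finger_force: 0.0
```

Request:
move_arm(dp=[[8, -52, 0], [8, -53, 0], [8, -53, 0], [8, -53, 0], [8, -53, 0], [4, -52, 0], [0, 0, 0], [0, 0, 0]], rotation=[[0, 0, 0], [0, 0, 0], [0, 0, 0], [0, 0, 0], [0, 0, 0], [0, 0, 0], [0, 0, 0], [0, 0, 0]], hand=[0.7, 0.7, 0.7, 0.7, 0.7, 0.7, 0.7, 0.7])

```text
clock: 25.5
eef_pos: [559.2, -245.6, 128.6]
eef_rot: [-3.141, -0.0, 1.487]
wrist_force: [-1.1, -0.0, 0.7]
finger_gap: 65.5
finger_force: 0.0
```

```bash
python3 tray.py; python3 - <<'E'
from h import *
s=camera("scene"); 
print("mill",cast(camera("top"),468,318,148))
H=hsv(s); k=(H[...,0]>45)&(H[...,0]<75)&(H[...,1]>120); k[:160]=0;k[240:]=0;k[:240]=0;k[350:]=0
for b in blobs(k,40): (u,v),r=cv2.minEnclosingCircle(b); print(u,v,r,cast(s,u,v,42).round(1))
E
```

```text
tray [476.2 348.   19. ] [[541.0, 470.0], [576.0, 256.0], [411.0, 227.0], [376.0, 439.0]]
red 10.6 [465.  405.4  40. ]
brown 10.7 [475.1 347.1  40. ]
pull? 255.22544860839844 215.52052307128906 (6.880716323852539, 25.44054412841797) [654.4 131.1  38. ]
mill [ 427.20985211 -332.35863443  148.        ]
```

Request:
move_arm(dp=[[0, -0.5, -40], [0, 0, -40], [0, 0, -32], [0, 0, 0], [0, 0, 0], [0, 0, 0], [0, 0, 0]], rotation=[[0, 0, 0], [0, 0, 0], [0, 0, 0], [0, 0, 0], [0, 0, 0], [0, 0, 0], [0, 0, 0]], hand=[0.7, 0.7, 0.7, 0.5, 0.5, 0.5, 0.5], newtons=25)

```text
clock: 26.52
eef_pos: [560.0, -246.7, 18.4]
eef_rot: [3.14, 0.001, 1.487]
wrist_force: [-0.5, 1.6, 6.8]
finger_gap: 49.8
finger_force: 25.0
```

Request:
move_arm(dp=[[0, 0, 30], [0, 0, 40], [0, 0, 40], [0, 0, 0]], rotation=[[0, 0, 0], [0, 0, 0], [0, 0, 0], [0, 0, 0]], hand=[0.5, 0.5, 0.5, 0.5])

```text
clock: 27.02
eef_pos: [560.6, -247.1, 130.6]
eef_rot: [3.136, 0.002, 1.487]
wrist_force: [0.2, 0.6, -0.8]
finger_gap: 49.7
finger_force: 25.0
```

Request:
move_arm(dp=[[-7.4, 53.5, 0], [-7.4, 53.5, 0], [-7.4, 53.5, 0], [-7.4, 53.5, 0], [-7.4, 53.5, 0], [-7.4, 53.5, 0], [-7.4, 53.5, 0], [-7.4, 53.5, 0], [-7.4, 53.5, 0], [-7.4, 53.5, 0]], rotation=[[0, 0, 0], [0, 0, 0], [0, 0, 0], [0, 0, 0], [0, 0, 0], [0, 0, 0], [0, 0, 0], [0, 0, 0], [0, 0, 0], [0, 0, 0]], hand=[0.5, 0.5, 0.5, 0.5, 0.5, 0.5, 0.5, 0.5, 0.5, 0.5])

```text
clock: 28.28
eef_pos: [484.5, 290.0, 126.1]
eef_rot: [-3.141, 0.001, 1.487]
wrist_force: [0.0, -0.3, -0.6]
finger_gap: 49.3
finger_force: 25.0
```

Request:
move_arm(dp=[[0, 0, -20], [0, 0, -40], [0, 0, -30], [0, 0, -15], [0, 0, -3], [0, 0, 0]], rotation=[[0, 0, 0], [0, 0, 0], [0, 0, 0], [0, 0, 0], [0, 0, 0], [0, 0, 0]], hand=[0.5, 0.5, 0.5, 0.5, 0.5, 0.5])

```text
clock: 29.02
eef_pos: [485.7, 288.6, 19.7]
eef_rot: [3.141, -0.001, 1.487]
wrist_force: [-0.2, -0.2, -0.4]
finger_gap: 49.4
finger_force: 25.0
```

Request:
move_arm(dp=[[0, 0, -4], [0, 0, -1], [0, 0, -1], [0, 0, 0]], rotation=[[0, 0, 0], [0, 0, 0], [0, 0, 0], [0, 0, 0]], hand=[0.5, 0.5, 0.5, 0.5])

```text
clock: 29.52
eef_pos: [485.5, 288.6, 14.4]
eef_rot: [3.141, -0.0, 1.487]
wrist_force: [-6.2, -3.7, 14.1]
finger_gap: 49.5
finger_force: 25.0
```

Request:
move_arm(dp=[[0, 0, 0], [0, 0, 0], [0, 0, 40], [0, 0, 40], [9, -20, 36], [13, -50, 0], [13, -50, 0], [13, -50, 0], [13, -50, 0], [13, -50, 0]], rotation=[[0, 0, 0], [0, 0, 0], [0, 0, 0], [0, 0, 0], [0, 0, 0], [0, 0, -0.174], [0, 0, -0.174], [0, 0, -0.174], [0, 0, -0.174], [0, 0, -0.174]], hand=[0.7, 0.7, 0.7, 0.7, 0.7, 0.6, 0.5, 0.5, 0.5, 0.5])

```text
clock: 30.78
eef_pos: [559.6, 16.8, 129.0]
eef_rot: [3.142, -0.0, 0.611]
wrist_force: [0.3, 0.1, -1.0]
finger_gap: 47.1
finger_force: 0.0
```

```bash
python3 tray.py; python3 - <<'E'
from h import *
t=camera("top"); cv2.imwrite("pics/c2.png",cv2.resize(t["image"][100:360,100:450,::-1],None,fx=2,fy=2))
E
```

```text
tray [476.3 347.5  19. ] [[541.0, 470.0], [577.0, 255.0], [412.0, 226.0], [376.0, 439.0]]
red 10.6 [465.  405.4  40. ]
green 10.7 [485.  287.8  40. ]
brown 10.7 [475.1 347.1  40. ]
pull? 255.9016571044922 215.58200073242188 (5.522679805755615, 25.44054412841797) [654.2 129.5  38. ]
```

View pics/c2.png

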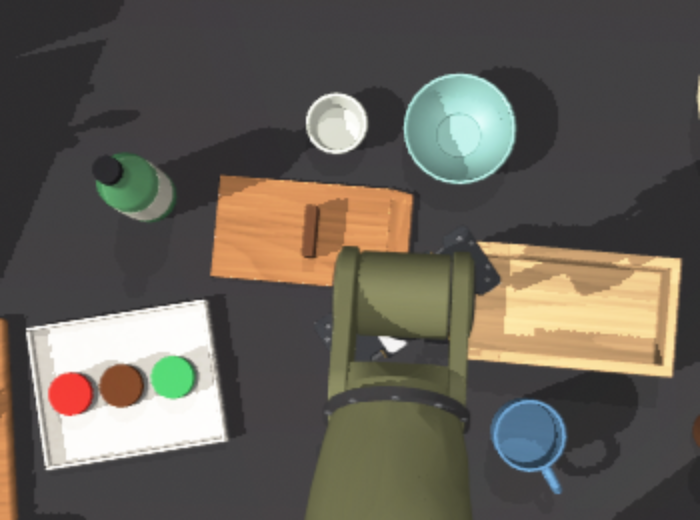

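All three tins stand in the tray and the box is empty. The lid has not moved, with its pull at (310,230) in the crop. Fetching it.

Request:
move_arm(dp=[[24, 28.5, 0], [24, 28.5, 0], [24, 28.5, 0], [24, 28.5, 0], [0, 0, -40], [0, 0, 0]], rotation=[[0, 0, -0.172], [0, 0, -0.172], [0, 0, -0.172], [0, 0, -0.173], [0, 0, 0], [0, 0, 0]], hand=[0.4, 0.4, 0.4, 0.4, 0.4, 0.4])

```text
clock: 31.62
eef_pos: [653.4, 133.1, 85.8]
eef_rot: [3.14, 0.006, -0.07]
wrist_force: [0.2, -0.2, -0.2]
finger_gap: 37.4
finger_force: 0.0
```

Request:
move_arm(dp=[[0, 0, -40], [0, 0, -32], [0, 0, 0], [0, 0, 0], [0, 0, 0], [0, 0, 0], [0, 0, 0]], rotation=[[0, 0, 0], [0, 0, 0], [0, 0, 0], [0, 0, 0], [0, 0, 0], [0, 0, 0], [0, 0, 0]], hand=[0.4, 0.4, 0.4, 0.1, 0.1, 0.1, 0.1], newtons=25)

```text
clock: 32.5
eef_pos: [656.0, 132.4, 18.5]
eef_rot: [-3.141, -0.002, -0.072]
wrist_force: [-0.8, -1.2, 7.3]
finger_gap: 13.5
finger_force: 25.0
```

Request:
move_arm(dp=[[0, 0, 25], [0, 0, 30], [0, 0, 23], [-23, 0, 0], [-23, -12, 0], [-23, -25, 0], [0, 0, 0], [0, 0, 0]], rotation=[[0, 0, 0], [0, 0, 0], [0, 0, -0.006], [0, 0, 0], [0, 0, 0], [0, 0, 0], [0, 0, 0], [0, 0, 0]], hand=[0.1, 0.1, 0.1, 0.1, 0.1, 0.1, 0.1, 0.1])

```text
clock: 33.5
eef_pos: [586.8, 95.7, 95.4]
eef_rot: [-3.141, -0.001, -0.078]
wrist_force: [-0.4, 0.7, -1.9]
finger_gap: 13.7
finger_force: 25.0
```

```bash
python3 - <<'E'
from h import *
s=camera("scene");t=camera("top")
print(manip.read_state()["eef_pos"],manip.read_state()["eef_rot"],manip.read_state()["wrist_force"])
a=np.hstack([cv2.resize(c["image"][v:v+150,u:u+130,::-1],None,fx=3,fy=3) for c,u,v in((s,250,170),(t,230,180))]);cv2.imwrite("pics/i1.png",a)
E
```

```text
[586.73216097  95.97084981  94.96999191] [-3.14144370e+00 -2.64420191e-04 -7.77691773e-02] [-0.81063807 -0.19305083 -2.71032197]
```

View pics/i1.png

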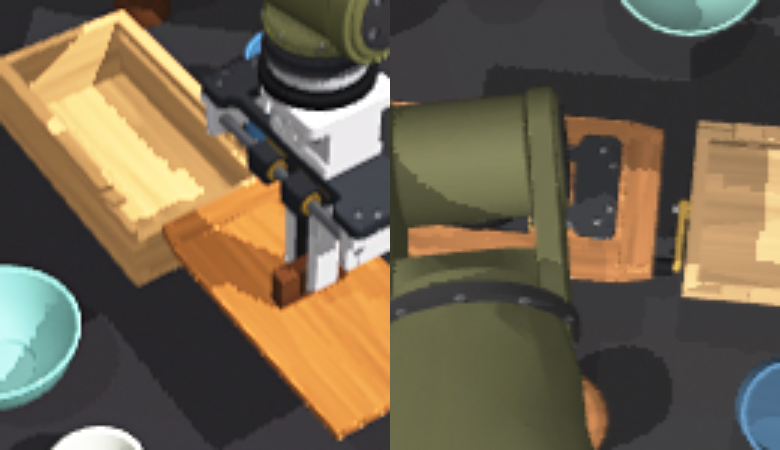

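Request:
move_arm(dp=[[0, 0, -15], [0, 0, -10], [0, 0, 0], [-1.2, -15, 0], [-1.2, -15, 0], [-1.2, -15, 0], [0, 0, 0]], rotation=[[0, 0, 0], [0, 0, 0], [0, 0, 0], [0, 0, 0], [0, 0, 0], [0, 0, 0], [0, 0, 0]], hand=[0.1, 0.1, 0.1, 0.1, 0.1, 0.1, 0.1])

```text
clock: 34.48
eef_pos: [582.7, 49.1, 70.2]
eef_rot: [-3.142, -0.0, -0.08]
wrist_force: [-0.7, 0.2, -2.2]
finger_gap: 13.4
finger_force: 25.0
```

Request:
move_arm(dp=[[-0.9, -12, 0], [-0.9, -12, 0], [-0.9, -12, 0], [-0.9, -12, 0], [0, 0, 0]], rotation=[[0, 0, 0], [0, 0, 0], [0, 0, 0], [0, 0, 0], [0, 0, 0]], hand=[0.1, 0.1, 0.1, 0.1, 0.1])

```text
clock: 35.1
eef_pos: [579.1, 1.6, 69.9]
eef_rot: [3.142, -0.0, -0.079]
wrist_force: [-0.4, 0.4, -1.4]
finger_gap: 13.6
finger_force: 25.0
```

Request:
move_arm(dp=[[-1.6, -20, 0], [-1.6, -20, 0], [-1.6, -20, 0], [-1.6, -20, 0], [-1.6, -20, 0], [-1.6, -20, 0], [-1.6, -20, 0], [0, 0, 0]], rotation=[[0, 0, 0], [0, 0, 0], [0, 0, 0], [0, 0, 0], [0, 0, 0], [0, 0, 0], [0, 0, 0], [0, 0, 0]], hand=[0.1, 0.1, 0.1, 0.1, 0.1, 0.1, 0.1, 0.1])

```text
clock: 36.1
eef_pos: [567.8, -139.1, 69.9]
eef_rot: [3.142, -0.0, -0.08]
wrist_force: [-0.3, 1.2, -2.5]
finger_gap: 13.7
finger_force: 25.0
```

Request:
move_arm(dp=[[-0.8, -10, 0], [-0.6, -7, 0], [-0.1, -1.5, 0], [0, -1, 0], [0, -1, 0], [0, 0, 0]], rotation=[[0, 0, 0], [0, 0, 0], [0, 0, 0], [0, 0, 0], [0, 0, 0], [0, 0, 0]], hand=[0.1, 0.1, 0.1, 0.1, 0.1, 0.1])

```text
clock: 36.85
eef_pos: [566.4, -157.9, 70.0]
eef_rot: [-3.142, 0.0, -0.078]
wrist_force: [-0.4, 0.3, -2.2]
finger_gap: 13.9
finger_force: 25.0
```

Request:
move_arm(dp=[[0, -0.8, 0], [0, -0.8, 0], [0, -0.8, 0], [0, 0, 0]], rotation=[[0, 0, 0], [0, 0, 0], [0, 0, 0], [0, 0, 0]], hand=[0.1, 0.1, 0.1, 0.1])

```text
clock: 37.35
eef_pos: [566.4, -160.5, 69.9]
eef_rot: [3.142, -0.0, -0.078]
wrist_force: [-0.2, 0.2, -2.1]
finger_gap: 13.5
finger_force: 25.0
```

Request:
move_arm(dp=[[0, 0, -0.8], [0, -0.5, -0.7], [0, -0.5, 0], [0, 0, 0]], rotation=[[0, 0, 0], [0, 0, 0], [0, 0, 0], [0, 0, 0]], hand=[0.1, 0.1, 0.1, 0.1])

```text
clock: 37.85
eef_pos: [566.5, -161.4, 68.5]
eef_rot: [3.142, -0.0, -0.078]
wrist_force: [0.3, 1.3, 0.3]
finger_gap: 13.8
finger_force: 25.0
```

Request:
move_arm(dp=[[0, -0.6, 0], [0, -0.6, 0], [0, 0, 0]], rotation=[[0, 0, 0], [0, 0, 0], [0, 0, 0]], hand=[0.1, 0.1, 0.1])

```text
clock: 38.22
eef_pos: [566.6, -162.4, 68.5]
eef_rot: [-3.141, -0.0, -0.078]
wrist_force: [1.2, 2.3, 0.2]
finger_gap: 13.9
finger_force: 25.0
```

Request:
move_arm(dp=[[0, -0.7, 0], [0, -0.7, 0], [0, -0.7, 0], [0, 0, 0]], rotation=[[0, 0, 0], [0, 0, 0], [0, 0, 0], [0, 0, 0]], hand=[0.1, 0.1, 0.1, 0.1])

```text
clock: 38.72
eef_pos: [567.0, -162.7, 68.7]
eef_rot: [-3.139, -0.001, -0.078]
wrist_force: [4.1, 16.3, 1.2]
finger_gap: 14.2
finger_force: 25.0
```

Request:
move_arm(dp=[[0, 1.4, 0], [0, 0, 0], [0, 0, 0], [0, 0, 30], [0, 0, 40], [-6, 25, 0], [-6, 25, 0], [-6, 25, 0], [-6, 25, 0], [-6, 25, 0]], rotation=[[0, 0, 0], [0, 0, 0], [0, 0, 0], [0, 0, 0], [0, 0, 0.174], [0, 0, 0.174], [0, 0, 0.174], [0, 0, 0.174], [0, 0, 0.174], [0, 0, 0.174]], hand=[0.1, 0.4, 0.4, 0.4, 0.4, 0.4, 0.4, 0.4, 0.4, 0.4])

```text
clock: 39.98
eef_pos: [536.2, -37.9, 138.5]
eef_rot: [3.141, 0.0, 0.971]
wrist_force: [-0.0, -0.4, 0.2]
finger_gap: 37.3
finger_force: 0.0
```

```bash
python3 - <<'E'
from h import *
s=camera("scene");t=camera("top")
st=manip.read_state();print(st["eef_pos"],st["eef_rot"])
a=np.hstack([cv2.resize(c["image"][v:v+110,u:u+130,::-1],None,fx=3,fy=3,interpolation=cv2.INTER_CUBIC) for c,u,v in((s,240,165),(t,315,205))]);cv2.imwrite("pics/i2.png",a)
E
```

```text
[536.06449883 -36.95957486 138.61257659] [-3.14158065e+00  1.71700812e-05  9.70606247e-01]
```

View pics/i2.png

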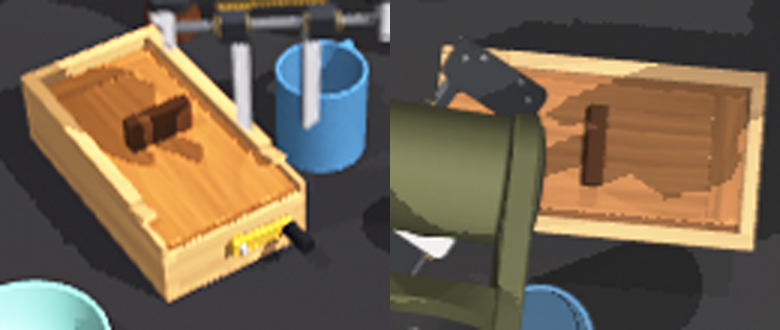

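The lid is home: the pull is at the same pixel as at the start, and its end sits behind the mouth edge. The latch is level, with the knob at (298,235). Next, raise the latch.

Request:
move_arm(dp=[[-1.5, 8, 0], [-1.5, 8, 0], [-1, 8.5, 0], [0, 0, 0], [0, 0, 0]], rotation=[[0, 0, 0.174], [0, 0, 0.174], [0, 0, 0.173], [0, 0, 0], [0, 0, 0]], hand=[0.4, 0.4, 0.4, 0.4, 0.4])

```text
clock: 40.7
eef_pos: [532.6, -14.5, 138.5]
eef_rot: [3.142, 0.0, 1.481]
wrist_force: [-0.3, -0.2, 0.7]
finger_gap: 37.5
finger_force: 0.0
```

Request:
move_arm(dp=[[0, 0, -45], [0, 0, -45], [0, 0, -35], [0, 0, 0], [0, 0, 0], [0, 0, 0], [0, 0, 0]], rotation=[[0, 0, 0], [0, 0, 0], [0, 0, 0], [0, 0, 0], [0, 0, 0], [0, 0, 0], [0, 0, 0]], hand=[0.4, 0.4, 0.4, 0.1, 0.1, 0.1, 0.1], newtons=6)

```text
clock: 41.58
eef_pos: [533.7, -14.1, 14.9]
eef_rot: [3.138, 0.0, 1.486]
wrist_force: [4.8, -1.6, 1.1]
finger_gap: 13.4
finger_force: 6.0
```

Request:
move_arm(dp=[[1, -0.1, 8.9], [2.4, -0.2, 7.7], [3.7, -0.3, 7.2], [5, -0.4, 6.4], [6, -0.5, 5.4], [6.9, -0.5, 4.2], [7.6, -0.6, 2.9], [7.9, -0.6, 1.6], [4.5, -0.3, 0.2], [0, 0, 0]], rotation=[[0, 0, 0], [0, 0, 0], [0, 0, 0], [0, 0, 0], [0, 0, 0], [0, 0, 0], [0, 0, 0], [0, 0, 0], [0, 0, 0], [0, 0, 0]], hand=[0.1, 0.1, 0.1, 0.1, 0.1, 0.1, 0.1, 0.1, 0.1, 0.1])

```text
clock: 42.82
eef_pos: [577.9, -17.3, 58.1]
eef_rot: [3.141, -0.0, 1.487]
wrist_force: [1.4, 0.5, 4.8]
finger_gap: 13.9
finger_force: 6.0
```

Request:
move_arm(dp=[[0, 0, 0], [0, 0, 0]], rotation=[[0, 0, 0], [0, 0, 0]], hand=[0.1, 0.1])

```text
clock: 43.08
eef_pos: [577.6, -17.3, 58.2]
eef_rot: [3.141, -0.0, 1.487]
wrist_force: [1.0, 0.5, 3.8]
finger_gap: 13.7
finger_force: 6.0
```

Release carefully, lift straight up, and back off to check.

Request:
move_arm(dp=[[0, 0, 0], [0, 0, 0], [0, 0, 0], [0, 0, 30], [0, 0, 50], [0, 0, 50], [-20, 30, 0], [-20, 50, 0], [-20, 50, 0], [0, 0, 0]], rotation=[[0, 0, 0], [0, 0, 0], [0, 0, 0], [0, 0, 0], [0, 0, 0], [0, 0, 0], [0, 0, 0], [0, 0, 0], [0, 0, 0], [0, 0, 0]], hand=[0.4, 0.4, 0.4, 0.4, 0.4, 0.4, 0.4, 0.4, 0.4, 0.4])

```text
clock: 44.32
eef_pos: [516.3, 115.2, 188.1]
eef_rot: [-3.142, -0.0, 1.49]
wrist_force: [0.0, -0.2, -0.2]
finger_gap: 37.6
finger_force: 0.0
```

```bash
python3 tray.py; python3 - <<'E'
from h import *
s=camera("scene");t=camera("top")
a=np.vstack([np.hstack([cv2.resize(c["image"][v:v+110,u:u+130,::-1],None,fx=3,fy=3,interpolation=cv2.INTER_CUBIC) for c,u,v in((s,240,165),(t,315,205))]),cv2.resize(t["image"][90:350,90:490,::-1],(780,260))]);cv2.imwrite("pics/f.png",a)
E
```

```text
tray [476.3 347.5  19. ] [[541.0, 470.0], [577.0, 255.0], [412.0, 226.0], [376.0, 439.0]]
red 10.6 [464.7 405.1  40. ]
green 10.7 [485.  287.8  40. ]
brown 10.7 [475.1 347.1  40. ]
```

View pics/f.png

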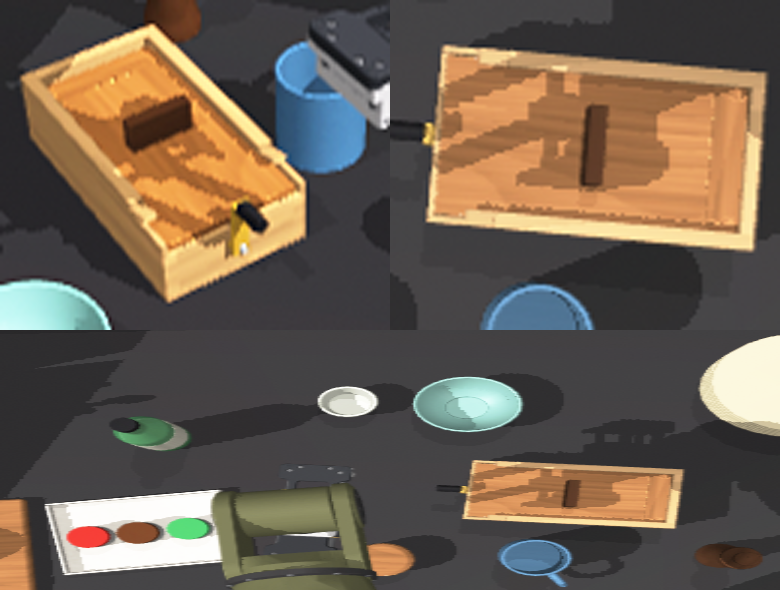

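The latch is upright, with the knob at (250,217) in the scene crop. The lid is home, three tins stand in the tray, and the bystanders are where they were. Handing in.

```bash
python3 -c "
from cell import manip
print(manip.sign_off())"
```

```text
the job is handed in; nothing more can be done
None
```

The job is handed in: the red, brown and green tins (yellow was absent) stand upright in the white tray, the lid is back home with the latch upright across its end, and the other kitchen things are where they were.

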